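# Bring a specimen under the bench microscope and hold the slide there

## Robot

A 7-joint arm with a two-finger parallel gripper is mounted at the origin on the work surface. World frame = base frame: x ahead of the robot, y to its left, z up, the work surface at z = 0. Lengths are in m, angles in rad, forces in N, time in s.
With the tool pointing down it reaches from about 0.35 to 0.9 m from the base axis. Payload 7.2 kg.
Tool frame: the origin (TCP) lies at the very end of the fingers, on their centre line; the grasp point (between the pads) lies 19 mm behind it; z points along the fingers, y is the line along which they close (so a half turn about z gives the same grasp; the last joint's range is limited). The gripper opens to 88 mm and grips with 3 to 60 N. Pads are 20 mm wide; open, the fingers measure 115 mm over their backs; the gripper's body (75 mm by 178 mm) begins 61 mm behind the grasp point.
Start: joints at [1.176, 0.411, -0.013, 1.596, 0.006, 1.134, -0.082], TCP at [0.201, -0.592, 0.223] pointing down, gripper open.
Joint ranges: [-2.95, 2.95], [-0.29, 1.99], [-1.47, 1.44], [0.14, 2.54], [-1.03, 4.17], [0.13, 1.85], [-2.86, 2.86]. Speed limits (rad/s): [2.39, 2.39, 3.01, 3.01, 3.14, 3.14, 3.14].

## Interface

Orientations are given as a rotation vector (axis times angle).
In Python, from workcell import robot gives the robot as it stands.
- The arm moves only by the tool shift_gripper, called after "Call:" as name(argument=value, ...), one argument or row to a line, values as JSON. Schema: {"type":"object","properties":{"deltas":{"type":"array","items":{"type":"object","properties":{"trans":{"type":"array","items":{"type":"number"},"minItems":3,"maxItems":3},"rz":{"type":"number"},"finger_gap":{"type":"number"}},"additionalProperties":false,"required":["finger_gap"]},"minItems":1,"maxItems":12},"force":{"type":"number"},"only":{"type":"string"},"quiet":{"type":"boolean"},"lines":{"type":"string"}},"required":["deltas"],"additionalProperties":false}. deltas is a list of rows, 1 to 12 of them, each an object with the fields trans (a list: dx, dy, dz in shares of the most that a row can go, 1 being 62.5 mm), rz (a turn about the tool's z in fractions of the full range, 1 being 4 rad), finger_gap (the finger opening in m); a field left out counts as zero (the opening has to be given); each row shifts and turns the commanded pose from where the row before left it, along the tool's axes as they then stand; what a row does not reach is not made up. A row lasts 1/8 s, in which the tool goes at most 0.0625 m and 0.188 rad, less where a joint would pass 70% of its speed; a pose out of reach is approached as far as the arm can. The fingers move at their own pace and stop on an object; force is the grip in N (left out, the last holds). Time passes only in rows, so rows that do not move let the fingers close. The tool returns the time, the measured TCP pose, the force, the opening and the grip force at its end. only (a regular expression) keeps the lines of the reply that match it, lines (a string "A,B") keeps lines A to B, and quiet returns only ok. Input that does not fit is refused with a message, and nothing moves.
- robot.sense(): the state, without advancing time (a new reading comes with each control period).
- robot.get_image(name): name is "scene" or "top" or "wrist"; returns a dict with "frame" (384x512x3 uint8, red, green, blue), "fx", "fy", "cx", "cy" (pixels), "dist_coeffs" ([k1, k2, p1, p2, k3] as OpenCV has them; the pictures are not rectified), "world_from_camera" (4x4, takes a point from camera to world coordinates); the wrist camera has in their place "mount" (4x4, takes a point from camera to tool coordinates, whose origin is the TCP and whose axes are the flange's). Camera axes: x right, y up, looking along -z (the intrinsics and any distortion apply to the point x, -y, -z); pixel columns grow to the right and rows downward; lengths in m; the calibration is good to about 2 mm. A picture is of the moment at which its call begins: read the wrist's pose just before it. There is no depth.
- robot.sign_off(): hands the job in; it is judged then, once.
The state is a dict: "clock": time; "joint_positions": joint angles; "joint_velocities": joint speeds; "joint_torque": joint torques, N m; "tool_pos": TCP position; "tool_rot": TCP orientation; "ft_force": force on the tool from outside, world axes, zero at the start; "moment": the same for the moment, N m; "grip_width": finger opening in m; "grip_force": force on a finger pad.
Only numpy, scipy, OpenCV 4.12 (cv2) and the standard library are available. Lean on these libraries where they do the work, as an engineer would, in place of code of your own. Each camera call takes 0.05 s, during which the arm holds its last target. There are 200 camera calls.

## Task

Turn the light controller's dial to four dots so the specimen is lit, then pull the microscope's spring-loaded specimen slide out by its handle until the slide's pointer lines up with the pointed clamp on the rail, and keep it there: the slide springs back if let go, so finish still holding the handle. Do not disturb the loose things on the bench.

Things in the scene. Friction and masses are not known exactly. Their poses are not given: they have to be found in the camera images.
- controller: Grey light controller box fixed to the bench, 130 x 160 x 45 mm (x, y, z). Origin: centre of its underside. A black dial with vertical axis stands on its level top, 25 mm to -y of the middle; around its +x side are groups of 1 to 6 black dots, each with a tick: one dot at the +y end, six at the -y end. White keys and a display lie flat on the +y half.
- dial_grip (a point): Point on the dial's axis, 24 mm above the box's top (69 mm above the bench), a good height for the middle of the pads. The dial is a knurled black cylinder, 44 mm in diameter, 34 mm high (top 79 mm above the bench), with a white line on its top and side that points at the dots.
- light_dial (a joint): Angle of the dial (rad), growing clockwise seen from above. It clicks into a detent at each number n, at (n - 1) x 0.45: one dot 0, four dots 1.35, six dots 2.25. A click takes about 0.1 N m. In the box frame the white line points 1.125 rad anticlockwise of +x at value 0. Starts anywhere from one to three dots.
- stage: Black microscope stage fixed to the bench, 240 x 200 x 36 mm (x, y, z), an aluminium rail along each long side (rail tops 42 mm above the bench). Origin: centre of its underside. A column 103 mm to +x, 366 mm high, carries the microscope above the middle (lowest point 148 mm above the bench). The slide pulls out along the stage's -x.
- slide (a joint): Travel of the specimen slide (m): 0 fully in, where it starts, growing as it is pulled out along the stage's -x; end stop at 0.10, beyond the mark. A spring draws it back: 4 N at 0 plus 80 N/m, so 7 to 10 N at the mark. The slide is an aluminium plate 160 x 150 x 8 mm carrying a clear divided specimen tray.
- pull_handle: Steel pull handle on the slide's front. Origin: centre of its cross-bar, 46 mm above the bench, at home 190 mm from the stage's origin along its -x; axes as the stage's. Bar 12 x 88 x 14 mm (x, y, z), on two flat arms 8 mm wide at y = -40 and 40 mm; open between them, so fingers fit before and behind the bar from above. At home the stage's front is 64 mm behind the bar's back.
- slide_pointer (a point): Tip of the slide's own pointer: a flat dark steel point about 11 mm long, on the slide's -y edge, pointing to the stage's -y over the rail, 52 mm above the bench; axes as the stage's. Moves with the slide.
- mark_clamp: The mark: a steel clamp about 22 x 37 x 22 mm, fixed on the stage's -y rail, with a dark steel point towards +y. Origin: the tip of its point, 52 mm above the bench; axes as the stage's. The slide is at the mark when slide_pointer and this tip have the same x in the stage's frame; at home the tip lies 40 to 75 mm to the -x of slide_pointer.
- sample_tray: Bystander: loose open white divided tray 110 x 80 x 24 mm. Origin: centre of its underside.
- lens_cap: Bystander: loose black lens cap, 48 mm in diameter, 13 mm high. Origin: centre of its underside.
- screwdriver: Bystander: loose screwdriver, 160 mm long, lying on the bench.
- jar: Bystander: loose small glass jar with white cap, 40 mm in diameter, 50 mm high. Origin: centre of its underside.

How it is judged:
By the outcome, as a careful person would: the job done as asked, in the order asked, and still so for the second after the job is handed in, while the arm keeps its last pose, push and grip.
It also fails if it takes over 45 s, if anything falls off the work surface, if the arm or the gripper's body presses on something with over 40 N, if the wrist force passes 120 N, or if a joint passes its speed limit or range.

## Working session

There is one attempt and no reset: what is moved stays moved. The work goes in short steps, Python scripts to look and compute and a tool call to move; the robot and the scene stay as the last step left them, time stands still between calls to the robot, and variables do not carry over. Pictures are saved under pics/ and viewed, at most 10 in all, crops included, and the job is handed in when it is done.

```bash
ls; mkdir -p pics
```

Run:
```python
from workcell import robot
import cv2
s=robot.sense();print(s)
for n in("scene","top"):
    d=robot.get_image(n);cv2.imwrite(f"pics/{n}0.png",cv2.resize(d["frame"][:,:,::-1],(800,600),interpolation=cv2.INTER_CUBIC))
    print(n,[d[k] for k in("fx","fy","cx","cy","dist_coeffs")],d["world_from_camera"])
```

```text
pics
workcell.py
{'clock': 0.0, 'joint_positions': array([ 1.17585657,  0.41189109, -0.01270835,  1.59704975,  0.00559325,
        1.13433868, -0.08218847]), 'joint_velocities': array([ 2.97346642e-05,  5.61191389e-04,  3.76906786e-04,  4.75620270e-04,
        6.94220453e-05,  1.70938956e-03, -4.70421963e-04]), 'joint_torque': array([-1.27479743e-03, -5.87962925e+01,  6.41160384e-01, -2.91079313e+01,
       -5.37959661e-02,  1.83448411e-02,  1.26040522e-04]), 'tool_pos': array([ 0.20038742, -0.59144913,  0.22181228]), 'tool_rot': array([-3.09816827e+00, -5.10746637e-01,  5.95826294e-04]), 'ft_force': array([-0.36906355,  0.11583182,  0.35160376]), 'moment': array([-0.02009069, -0.00092963,  0.03589382]), 'grip_force': 0.0, 'grip_width': 0.08815672016813157}
scene [364.1953882714366, 364.1953882714366, 261.00596160874863, 199.8454165275481, array([-0.11375183,  0.        ,  0.        ,  0.        ,  0.        ])] [[ 0.85578151 -0.27015525  0.44119626  0.90479601]
 [ 0.51732253  0.44041014 -0.73376857 -0.61459393]
 [ 0.00392412  0.85618634  0.51665225  0.49661894]
 [ 0.          0.          0.          1.        ]]
top [366.94565510302255, 366.94565510302255, 257.1420514432487, 192.57071994174314, array([-0.10759212,  0.        ,  0.        ,  0.        ,  0.        ])] [[ 0.01895439  0.99832303 -0.05469785  0.50396876]
 [-0.99981644  0.01877285 -0.00383081 -0.0442754 ]
 [-0.00279756  0.05476042  0.9984956   0.90699107]
 [ 0.          0.          0.          1.        ]]
```

View pics/scene0.png

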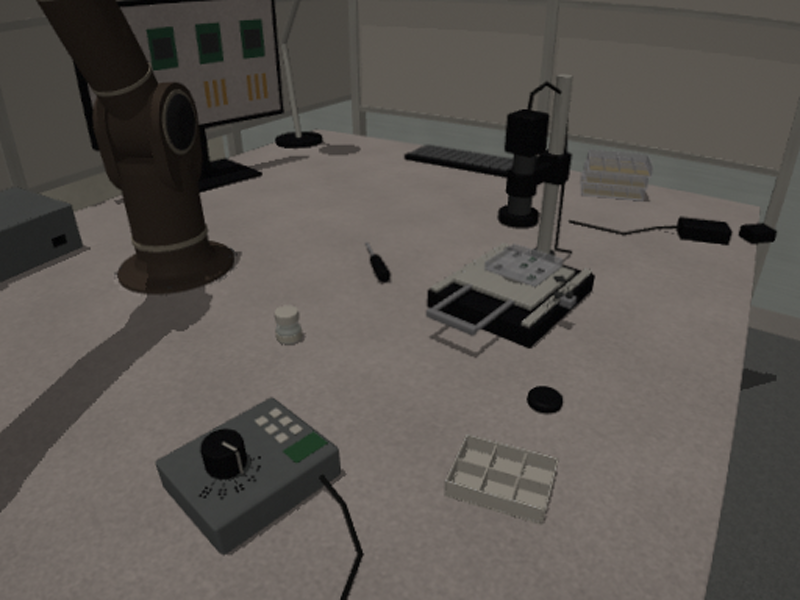

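View pics/top0.png

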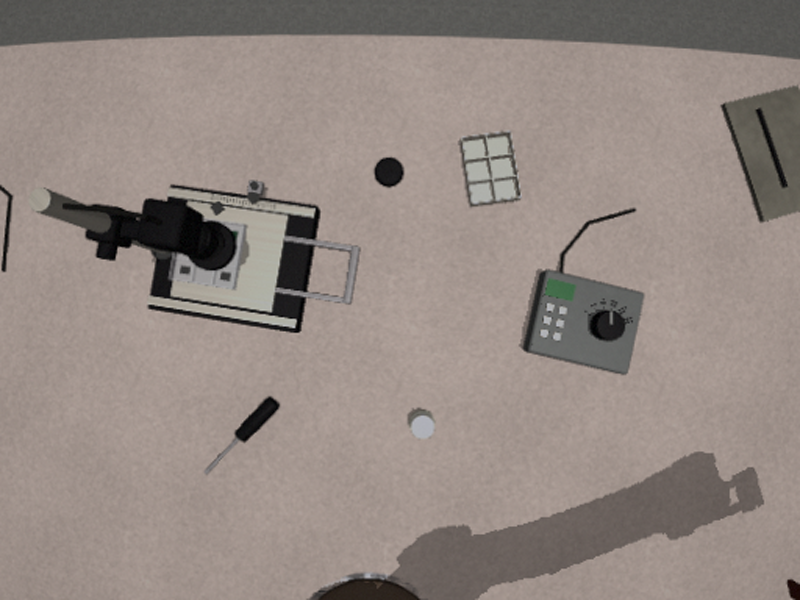

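The views show the controller with its dial at top (607,325), and the stage at top (240,257). The handle bar runs from (355,247) to (348,302). I'll zoom in for accurate pixels.

Create h.py:
```python
from workcell import robot
import cv2, numpy as np
from scipy.spatial.transform import Rotation as R
def get(n):
    s=robot.sense(); d=robot.get_image(n)
    K=np.array([[d["fx"],0,d["cx"]],[0,d["fy"],d["cy"]],[0,0,1]])
    if n=="wrist":
        T=np.eye(4);T[:3,:3]=R.from_rotvec(s["tool_rot"]).as_matrix();T[:3,3]=s["tool_pos"];W=T@d["mount"]
    else: W=np.array(d["world_from_camera"])
    return dict(f=d["frame"],K=K,D=np.array(d["dist_coeffs"]),W=W)
def ray(c,p):
    u=cv2.undistortPoints(np.array([[p]],float),c["K"],c["D"])[0,0]
    v=c["W"][:3,:3]@np.array([u[0],-u[1],-1]); return c["W"][:3,3],v/np.linalg.norm(v)
def atz(c,p,z):
    o,v=ray(c,p); return o+v*(z-o[2])/v[2]
def tri(obs):
    A=0;b=0
    for c,p in obs:
        o,v=ray(c,p);M=np.eye(3)-np.outer(v,v);A=A+M;b=b+M@o
    x=np.linalg.solve(A,b); return x,[round(float(np.linalg.norm(np.cross(x-o,v))),4) for o,v in (ray(c,p) for c,p in obs)]
def proj(c,P):
    q=(np.atleast_2d(P)-c["W"][:3,3])@c["W"][:3,:3]*[1,-1,-1]
    return cv2.projectPoints(q,np.zeros(3),np.zeros(3),c["K"],c["D"])[0][:,0]
def crop(c,x,y,w,h,k):
    return cv2.resize(c["f"][y:y+h,x:x+w,::-1],(w*k,h*k),interpolation=cv2.INTER_CUBIC)
```

Run:
```python
from h import *
import pickle
t=get("top");s=get("scene");pickle.dump((t,s),open("c0.pkl","wb"))
a=np.hstack([crop(t,92,112,160,120,2*1)]*1)
# tiles 400x300: top stage x2.67 -> use 133x100 at k=3
A=crop(t,95,110,133,100,3);B=crop(t,330,165,133,100,3);C=crop(s,262,150,133,100,3);D=crop(s,95,250,133,100,3)
im=np.vstack([np.hstack([A,B]),np.hstack([C,D])]);im=cv2.convertScaleAbs(im,alpha=1.6);cv2.imwrite("pics/z.png",im)
```

```text
(no output)
```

View pics/z.png

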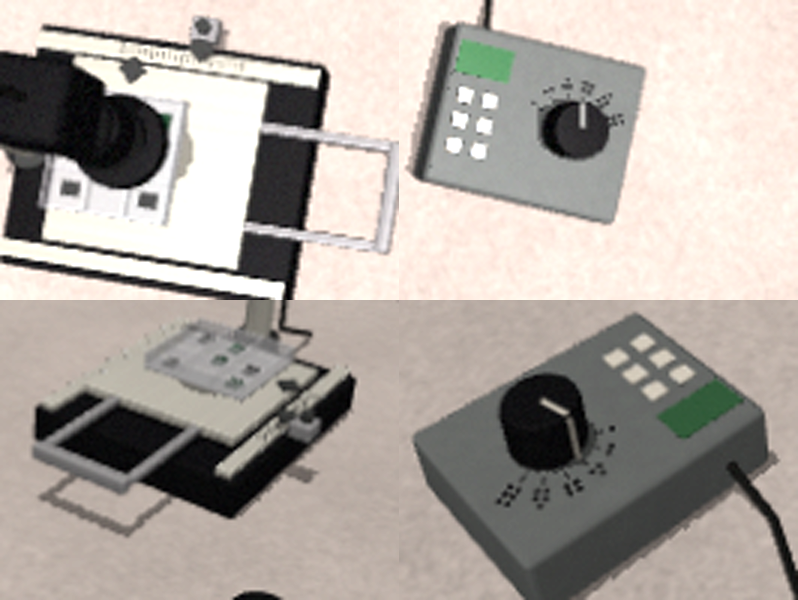

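Create m.py:
```python
from h import *
import pickle
t,s=pickle.load(open("c0.pkl","rb"))
A=lambda x,y:(t,(95+x/3-.33,110+y/3-.33)); B=lambda x,y:(t,(330+(x-399)/3-.33,165+y/3-.33))
C=lambda x,y:(s,(262+x/3-.33,150+(y-300)/3-.33)); D=lambda x,y:(s,(95+(x-399)/3-.33,250+(y-300)/3-.33))
```

Run:
```python
from m import *
np.set_printoptions(precision=4,suppress=True)
def p(n,a,b): x,e=tri([a,b]);print(n,x,e);return x
d=p("dialtop",B(583,127),D(541,403))
l=p("lineend",B(583,102),D(570,415))
cs=[p("c++",B(457,24),D(765,410)),p("c+-",B(645,68),D(533,570)),p("c--",B(612,222),D(415,438)),p("c-+",B(428,180),D(635,315))]
h1=p("bar-y",A(391,142),C(128,484));h2=p("bar+y",A(382,250),C(36,447))
ptr=p("ptr",A(135,60),C(289,384));tip=p("tip",A(203,58),C(290,424))
# box pose fit
m=np.array([[65,80],[65,-80],[-65,-80],[-65,80]])/1000
q=np.array([atz(*B(*z),0.045)[:2] for z in[(457,24),(645,68),(612,222),(428,180)]])
q2=np.array(cs)[:,:2]
for Q in(q,q2):
    X=m-m.mean(0);Y=Q-Q.mean(0);yaw=np.arctan2((X[:,0]*Y[:,1]-X[:,1]*Y[:,0]).sum(),(X*Y).sum())
    r=np.array([[np.cos(yaw),-np.sin(yaw)],[np.sin(yaw),np.cos(yaw)]])
    print("yaw",yaw,"ctr",Q.mean(0),"dial",Q.mean(0)+r@[0,-.025],"res",np.abs(Y-X@r.T).max(0))
print("line ang",np.arctan2(*(l-d)[1::-1])) 
print("stage yaw", np.arctan2(*(h2-h1)[1::-1])-np.pi/2, "bar c",(h1+h2)/2)
print("top-only dial",atz(*B(583,127),.079),"ptr",atz(*A(135,60),.052),"tip",atz(*A(203,58),.052))
for n,uv in dict(jar=(422,425),cap=(388,172),sd=(258,420)).items(): print(n,atz(t,(uv[0]*.64,uv[1]*.64),.02))
```

```text
dialtop [ 0.5213 -0.3485  0.0791] [0.001, 0.001]
lineend [ 0.5411 -0.3474  0.0799] [0.0, 0.0]
c++ [ 0.6025 -0.2592  0.0425] [0.0005, 0.0005]
c+- [ 0.571  -0.4127  0.0419] [0.0001, 0.0001]
c-- [ 0.4471 -0.3859  0.0427] [0.0008, 0.0008]
c-+ [ 0.4792 -0.2361  0.0435] [0.0002, 0.0002]
bar-y [0.632  0.0355 0.0467] [0.0022, 0.0022]
bar+y [0.5474 0.0406 0.0502] [0.0011, 0.0011]
ptr [0.6917 0.239  0.059 ] [0.0032, 0.0032]
tip [0.7034 0.1916 0.0437] [0.0034, 0.0034]
yaw -0.20302258338149107 ctr [ 0.5251 -0.3225] dial [ 0.52  -0.347] res [0.0025 0.0049]
yaw -0.2034864097635184 ctr [ 0.525  -0.3235] dial [ 0.5199 -0.348 ] res [0.0023 0.0041]
line ang 0.053360629803254254
stage yaw 1.5105450345483438 bar c [0.5897 0.0381 0.0484]
top-only dial [ 0.522  -0.3478  0.079 ] ptr [0.6962 0.2429 0.052 ] tip [0.6983 0.1878 0.052 ]
jar [ 0.3619 -0.0756  0.02  ]
cap [ 0.7558 -0.0153  0.02  ]
sd [0.3634 0.1786 0.02  ]
```

The dial top triangulates to z 0.079 and the box top to about 0.043, which matches the given sizes. The line angle gives three dots, so the dial needs +0.45. I'll move above the dial.

Careful with the scale: shifts go in shares of 62.5 mm and turns go in shares of 4 rad. That gives: 0.0424 m is 0.6784, -0.0142 m is -0.2272.

Call:
shift_gripper(
  deltas=[
    {"trans":[0.6784,-0.2272,0],"finger_gap":0.088},
    {"trans":[0.6784,-0.2272,0],"finger_gap":0.088},
    {"trans":[0.6784,-0.2272,0],"finger_gap":0.088},
    {"trans":[0.6784,-0.2272,0],"finger_gap":0.088},
    {"trans":[0.6784,-0.2272,0],"finger_gap":0.088},
    {"trans":[0.6784,-0.2272,0],"finger_gap":0.088},
    {"trans":[0.6784,-0.2272,0],"finger_gap":0.088},
    {"trans":[0.6784,-0.2272,0],"finger_gap":0.088},
    {"trans":[0.6784,-0.2272,0.64],"finger_gap":0.088},
    {"finger_gap":0.088},
  ],
)

```text
clock: 1.45
tool_pos: [0.5225, -0.3434, 0.1792]
tool_rot: [-3.093, -0.52, 0.004]
ft_force: [-0.7, -0.1, 1.2]
grip_width: 0.0877
grip_force: 0.0
```

Run:
```python
from h import *
import pickle
w=get("wrist");pickle.dump(w,open("w1.pkl","wb"))
for P in([.5213,-.348,.079],[.525,-.323,.045]):print(proj(w,P))
cv2.imwrite("pics/w1.png",cv2.convertScaleAbs(cv2.resize(w["f"][:,:,::-1],(800,600)),alpha=1.5))
```

```text
[[270.92508701 194.56814568]]
[[247.22611983 172.01031368]]
```

View pics/w1.png

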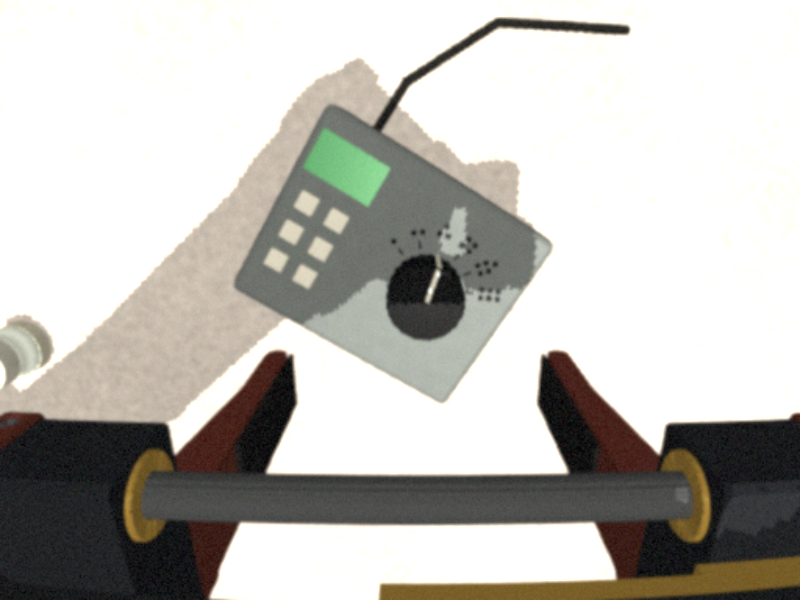

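The wrist view shows the dial's top centre at about (427,300) of 800x600, with its line at three dots.

Run:
```python
from h import *
import pickle
from m import t,s,B,D
w=pickle.load(open("w1.pkl","rb"))
u=(w,(427/1.5625,298/1.5625))
print(atz(*u,.079),tri([u,B(583,127),D(541,403)]))
st=robot.sense();M=R.from_rotvec(st["tool_rot"]).as_matrix()
x=tri([u,B(583,127),D(541,403)])[0];x[2]=.050
print(M.T@(x-st["tool_pos"]),M, st["joint_positions"][6])
```

```text
[ 0.52525345 -0.34876146  0.079     ] (array([ 0.52274513, -0.34876882,  0.07895609]), [0.0024, 0.0012, 0.002])
[0.00085415 0.00319752 0.13083464] [[ 0.94597175  0.3242375  -0.00273741]
 [ 0.32424371 -0.94597093  0.00224102]
 [-0.00186289 -0.00300753 -0.99999374]] -0.7934580513623728
```

To row units: 0.045 m is 0.72, 0.04 m is 0.64.

Call:
shift_gripper(
  deltas=[
    {"trans":[0.032,0.048,0.64],"finger_gap":0.088},
    {"trans":[0,0,0.72],"finger_gap":0.088},
    {"trans":[0,0,0.56],"finger_gap":0.088},
    {"trans":[0,0,0.096],"finger_gap":0.088},
    {"finger_gap":0.03},
    {"finger_gap":0.03},
    {"finger_gap":0.03},
    {"finger_gap":0.03},
    {"finger_gap":0.03},
  ],
  force=20,
)

```text
clock: 2.62
tool_pos: [0.5232, -0.3477, 0.057]
tool_rot: [-3.095, -0.512, 0.003]
ft_force: [-4.6, 6.3, 7.7]
grip_width: 0.0437
grip_force: 20.0
```

```bash
python3 -c "
from workcell import robot;s=robot.sense();print(s['ft_force'],s['moment'])"
```

```text
[-4.61307814  6.28503222  7.73196537] [ 1.39379018  0.93352751 -0.00931515]
```

To row units: 0.15 rad is 0.0375.

Call:
shift_gripper(
  deltas=[
    {"rz":0.0375,"finger_gap":0.03},
    {"rz":0.0375,"finger_gap":0.03},
    {"rz":0.0375,"finger_gap":0.03},
    {"finger_gap":0.03},
    {"finger_gap":0.03},
  ],
  force=20,
)

```text
clock: 3.25
tool_pos: [0.523, -0.3491, 0.0569]
tool_rot: [-3.134, 0.193, 0.003]
ft_force: [-4.4, 3.7, 5.9]
grip_width: 0.0437
grip_force: 20.0
```

```bash
python3 -c "
from workcell import robot;s=robot.sense();print(s['ft_force'],s['moment'])"
```

```text
[-4.4203139   3.73879498  5.87043818] [ 1.29968335  0.81761838 -0.06200266]
```

To row units: -0.06 m is -0.96, -0.05 m is -0.8.

Call:
shift_gripper(
  deltas=[
    {"finger_gap":0.088},
    {"finger_gap":0.088},
    {"finger_gap":0.088},
    {"trans":[0,0,-0.8],"finger_gap":0.088},
    {"trans":[0,0,-0.96],"finger_gap":0.088},
    {"trans":[0,0,-0.8],"finger_gap":0.088},
    {"finger_gap":0.088},
  ],
)

```text
clock: 4.12
tool_pos: [0.5259, -0.352, 0.2216]
tool_rot: [3.132, -0.194, 0.012]
ft_force: [-0.1, -1.2, -1.1]
grip_width: 0.0877
grip_force: 0.0
```

Run:
```python
from h import *
import pickle
w=get("wrist");pickle.dump(w,open("w2.pkl","wb"))
cv2.imwrite("pics/w2.png",cv2.convertScaleAbs(crop(w,160,80,200,150,3),alpha=1.2))
st=robot.sense();M=R.from_rotvec(st["tool_rot"]).as_matrix();print(st["tool_pos"],M.T@(np.array([.589,.038,.2])-st["tool_pos"]),st["joint_positions"])
```

```text
[ 0.52471427 -0.351248    0.21870315] [ 0.01581364 -0.3942317   0.01810422] [ 0.52456567  0.42275583 -0.01579775  1.58800168  0.00731444  1.12676629
 -1.1871591 ]
```

View pics/w2.png

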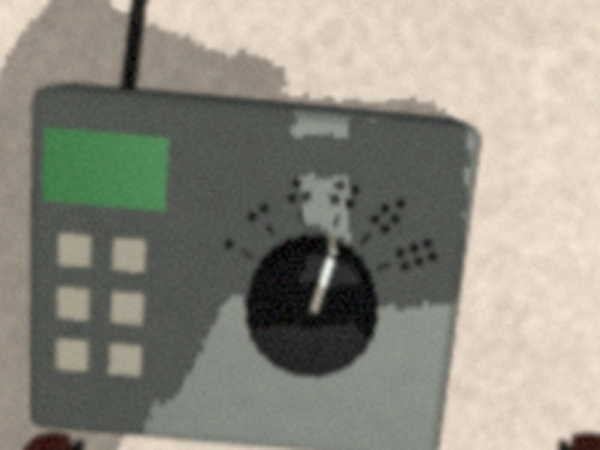

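The dial line now points at the four-dot group. Next I'll move over the handle and look.

To row units: -0.0492 m is -0.7872, 0.02 m is 0.32.

Call:
shift_gripper(
  deltas=[
    {"trans":[0.032,-0.7872,0],"finger_gap":0.088},
    {"trans":[0.032,-0.7872,0],"finger_gap":0.088},
    {"trans":[0.032,-0.7872,0],"finger_gap":0.088},
    {"trans":[0.032,-0.7872,0],"finger_gap":0.088},
    {"trans":[0.032,-0.7872,0],"finger_gap":0.088},
    {"trans":[0.032,-0.7872,0],"finger_gap":0.088},
    {"trans":[0.032,-0.7872,0],"finger_gap":0.088},
    {"trans":[0.032,-0.7872,0.32],"finger_gap":0.088},
    {"finger_gap":0.088},
    {"finger_gap":0.088},
  ],
)

```text
clock: 5.42
tool_pos: [0.5874, 0.0373, 0.1953]
tool_rot: [3.135, -0.193, -0.004]
ft_force: [0.9, -0.5, 0.5]
grip_width: 0.0877
grip_force: 0.0
```

Run:
```python
from h import *
import pickle
w=get("wrist");pickle.dump(w,open("w3.pkl","wb"))
cv2.imwrite("pics/w3.png",cv2.convertScaleAbs(cv2.resize(w["f"][:,:,::-1],(800,600)),alpha=.9))
```

```text
(no output)
```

View pics/w3.png

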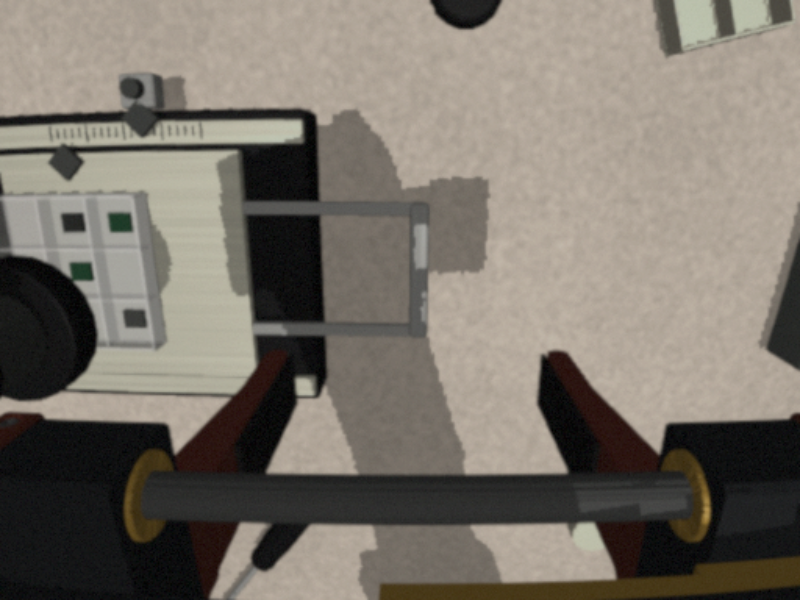

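The bar spans (411..428, 203) to (412..426, 336). The slide pointer tip is at about (66,145) and the clamp tip at about (142,138).

Run:
```python
from h import *
import pickle
from m import t,s,A,C
np.set_printoptions(precision=4,suppress=True)
w=pickle.load(open("w3.pkl","rb"));W=lambda x,y:(w,((x+.5)*.64-.5,(y+.5)*.64-.5))
print("barc tri",tri([W(419.5,269.5),A(387,196),C(82,465)]))
a=atz(*W(419.5,203),.053);b=atz(*W(419,336),.053);print(a,b,np.linalg.norm(a-b),"yaw",np.arctan2(*(b-a)[1::-1])-np.pi/2)
ang=lambda p,q:np.arctan2(*(p-q)[1::-1])
print("rail",ang(atz(*W(5,123),.042),atz(*W(302,119),.042)),"arms",ang(atz(*W(255,207),.05),atz(*W(405,208),.05)),ang(atz(*W(262,328),.05),atz(*W(405,329),.05)))
p=atz(*W(66,145),.052);q=atz(*W(142,138),.052);print(p,q)
for y in(1.43,1.45,1.47,1.5):
    e=np.array([np.cos(y),np.sin(y),0]);print(y,(p-q)@e,((atz(*A(135,60),.052)-atz(*A(203,58),.052))@e))
st=robot.sense();M=R.from_rotvec(st["tool_rot"]).as_matrix();print(st["tool_pos"],M, "tool -y ang",np.arctan2(-M[1,1],-M[0,1]))
c=(a+b)/2;c[2]=.027;print("d",M.T@(c-st["tool_pos"]))
```

```text
barc tri (array([0.5912, 0.0363, 0.0493]), [0.0026, 0.0022, 0.0015])
[0.6353 0.0294 0.053 ] [0.5496 0.0402 0.053 ] 0.08628732092325331 yaw 1.445862637017878
rail 1.4257405165255805 arms 1.4358678082569205 1.4414231931092032
[0.6998 0.2407 0.052 ] [0.696  0.1905 0.052 ]
1.43 0.05021922647985232 0.05432796343326768
1.45 0.05027430157553151 0.054511589033668255
1.47 0.05030926762089557 0.05467341072526686
1.5 0.050323983826127704 0.0548751217355667
[0.5877 0.0366 0.1958] [[ 0.9922 -0.1243 -0.0015]
 [-0.1243 -0.9922 -0.001 ]
 [-0.0014  0.0011 -1.    ]] tool -y ang 1.4462133809401203
d [0.0051 0.001  0.1688]
```

To row units: 0.05 m is 0.8, 0.005 m is 0.08.

Call:
shift_gripper(
  deltas=[
    {"trans":[0.08,0.016,0.64],"finger_gap":0.088},
    {"trans":[0,0,0.8],"finger_gap":0.088},
    {"trans":[0,0,0.8],"finger_gap":0.088},
    {"trans":[0,0,0.4],"finger_gap":0.088},
    {"finger_gap":0.006},
    {"finger_gap":0.006},
    {"finger_gap":0.006},
    {"finger_gap":0.006},
    {"finger_gap":0.006},
    {"finger_gap":0.006},
    {"finger_gap":0.006},
  ],
  force=30,
)

```text
clock: 6.85
tool_pos: [0.5929, 0.0365, 0.0317]
tool_rot: [3.136, -0.193, 0.0]
ft_force: [-0.7, 0.5, 0.8]
grip_width: 0.0215
grip_force: 0.0
```

To row units: 0.003 m is 0.048.

Call:
shift_gripper(
  deltas=[
    {"trans":[0,0,0.048],"finger_gap":0.006},
    {"finger_gap":0.006},
    {"finger_gap":0.006},
  ],
  force=30,
)

```text
clock: 7.22
tool_pos: [0.5931, 0.0353, 0.0291]
tool_rot: [3.135, -0.196, 0.0]
ft_force: [-1.3, -2.5, 6.0]
grip_width: 0.0114
grip_force: 30.0
```

To row units: 0.015 m is 0.24, 0.01 m is 0.16.

Call:
shift_gripper(
  deltas=[
    {"trans":[0,0.16,0],"finger_gap":0.006},
    {"trans":[0,0.24,0],"finger_gap":0.006},
    {"trans":[0,0.24,0],"finger_gap":0.006},
    {"trans":[0,0.096,0],"finger_gap":0.006},
    {"finger_gap":0.006},
    {"finger_gap":0.006},
  ],
  force=40,
)

```text
clock: 7.98
tool_pos: [0.5874, -0.0066, 0.0291]
tool_rot: [-3.133, 0.192, -0.0]
ft_force: [-1.9, 7.8, 4.9]
grip_width: 0.0117
grip_force: 40.0
```

Run:
```python
from h import *
import pickle
w=get("wrist");t=get("top");s=get("scene");pickle.dump((w,t,s),open("c4.pkl","wb"))
a=cv2.resize(w["f"][:,:256,::-1],(400,600))[:300]
A=crop(t,110,110,100,75,4);C=crop(s,320,150,100,75,4);Wc=crop(w,20,30,100,75,4);B=crop(w,120,30,100,75,4)
cv2.imwrite("pics/p4.png",np.vstack([np.hstack([Wc,B]),np.hstack([A,C])]))
```

```text
(no output)
```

View pics/p4.png

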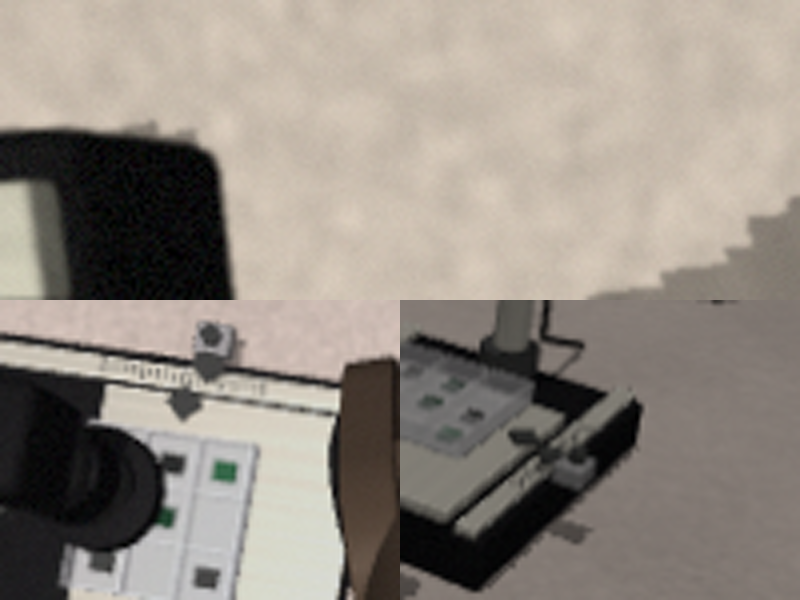

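The top tile (lower left) has the slide pointer tip at (186,386) and the clamp tip at (207,379), so a gap of around 1 cm remains.

Create g.py:
```python
from h import *
import pickle,sys
w,t,s=pickle.load(open(sys.argv[1],"rb"))
y=1.44;Rz=np.array([[np.cos(y),np.sin(y)],[-np.sin(y),np.cos(y)]])
def P(a,b): return Rz@atz(t,(110+(a+.5)/4-.5,110+(b-300+.5)/4-.5),.052)[:2]
def S(a,b): return Rz@atz(s,(320+(a-400+.5)/4-.5,150+(b-300+.5)/4-.5),.052)[:2]
for l in sys.stdin:
    f,*v=l.split();v=list(map(float,v));print(f,(P if f[0]=="T" else S)(*v))
```

```bash
python3 g.py c4.pkl <<'E'
Tptip 186 386
Tpleft 168 403
Tpright 203 404
Tctip 207 379
Tcleft 192 360
Tcright 228 364
Sptip 538 437
Sctip 545 452
E
```

```text
Tptip [ 0.29127385 -0.66064331]
Tpleft [ 0.30030289 -0.64898378]
Tpright [ 0.27918021 -0.6513385 ]
Tctip [ 0.27940177 -0.66658745]
Tcleft [ 0.29042708 -0.67670619]
Tcright [ 0.26839113 -0.67731779]
Sptip [ 0.29835544 -0.65502193]
Sctip [ 0.28296829 -0.66746262]
```

To row units: 0.005 m is 0.08, 0.0045 m is 0.072.

Call:
shift_gripper(
  deltas=[
    {"trans":[0,0.08,0],"finger_gap":0.006},
    {"trans":[0,0.072,0],"finger_gap":0.006},
    {"finger_gap":0.006},
    {"finger_gap":0.006},
  ],
  force=40,
)

```text
clock: 8.62
tool_pos: [0.5861, -0.0156, 0.029]
tool_rot: [-3.133, 0.191, -0.0]
ft_force: [-2.0, 8.6, 5.4]
grip_width: 0.0115
grip_force: 40.0
```

Run:
```python
from h import *
import pickle
w=get("wrist");t=get("top");s=get("scene");
fs=[get("top")["f"].astype(float) for _ in range(6)];t["f"]=np.clip(np.mean(fs,0),0,255).astype(np.uint8)
pickle.dump((w,t,s),open("c5.pkl","wb"))
A=crop(t,140,110,50,50,12);C=crop(s,335,165,50,50,12)
cv2.imwrite("pics/p5.png",np.hstack([A[:,:400*1],cv2.convertScaleAbs(C[:,100:500],alpha=1.6)]))
```

```text
(no output)
```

View pics/p5.png

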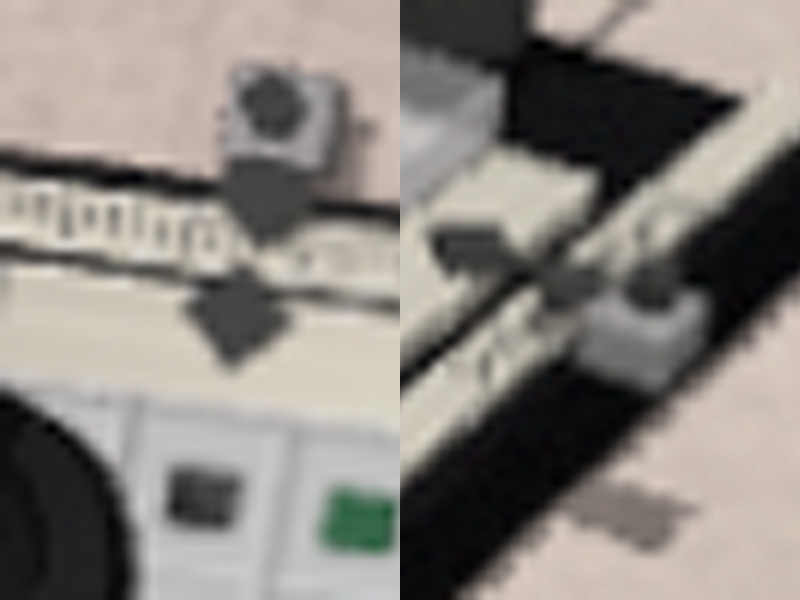

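Create g2.py:
```python
from h import *
import pickle,sys
w,t,s=pickle.load(open(sys.argv[1],"rb"))
for y in(1.43,1.445):
    Rz=np.array([[np.cos(y),np.sin(y)],[-np.sin(y),np.cos(y)]])
    P=lambda a,b: Rz@atz(t,(140+(a+.5)/12-.5,110+(b+.5)/12-.5),.052)[:2]*1000
    S=lambda a,b: Rz@atz(s,(335+(a-300+.5)/12-.5,165+(b+.5)/12-.5),.052)[:2]*1000
    for n,f,v in eval(sys.argv[2]): print(y,n,(P if f=="T" else S)(*v).round(1))
```

```bash
python3 g2.py c5.pkl '[("ptip","T",(246,264)),("pl","T",(185,313)),("pr","T",(292,320)),("pb","T",(234,367)),("ctip","T",(262,248)),("cl","T",(222,180)),("cr","T",(308,192)),("hole","T",(273,105)),("sp","S",(532,266)),("sc","S",(538,280)),("sctl","S",(580,262)),("spb","S",(430,228))]'
```

```text
1.43 ptip [ 288.3 -658.1]
1.43 pl [ 298.7 -646.6]
1.43 pr [ 277.1 -648.4]
1.43 pb [ 286.9 -637.3]
1.43 ctip [ 285.7 -661.8]
1.43 cl [ 296.2 -674.1]
1.43 cr [ 278.6 -674.3]
1.43 hole [ 288.8 -690.6]
1.43 sp [ 290.7 -658.4]
1.43 sc [ 286.  -662.2]
1.43 sctl [ 299.  -665.6]
1.43 spb [ 291.8 -633.6]
1.445 ptip [ 278.4 -662.4]
1.445 pl [ 288.9 -651. ]
1.445 pr [ 267.3 -652.5]
1.445 pb [ 277.3 -641.6]
1.445 ctip [ 275.7 -666. ]
1.445 cl [ 286.1 -678.5]
1.445 cr [ 268.4 -678.4]
1.445 hole [ 278.4 -694.9]
1.445 sp [ 280.8 -662.7]
1.445 sc [ 276.  -666.4]
1.445 sctl [ 288.9 -670. ]
1.445 spb [ 282.3 -637.9]
```

Create rect.py:
```python
from h import *
import pickle
y=1.44;ex=np.array([np.cos(y),np.sin(y),0]);ey=np.array([-np.sin(y),np.cos(y),0])
def rect(c,x0,x1,y0,y1,r=.00025):
    xs=np.arange(x0,x1,r);ys=np.arange(y0,y1,r);X,Y=np.meshgrid(xs,ys)
    P=X.reshape(-1,1)*ex+Y.reshape(-1,1)*ey+[0,0,.052]
    m=proj(c,P).reshape(len(ys),len(xs),2).astype(np.float32)
    return cv2.remap(c["f"],m[...,0],m[...,1],cv2.INTER_CUBIC)[...,::-1]
```

Run:
```python
from rect import *
w=pickle.load(open("w3.pkl","rb"));_,t,s=pickle.load(open("c5.pkl","rb"))
# home view: expected about ptr .24ish
a=rect(w,.25,.35,-.70,-.625);b=rect(t,.25,.35,-.70,-.625);c=rect(s,.25,.35,-.70,-.625)
k=lambda i:cv2.resize(cv2.convertScaleAbs(i,alpha=1.2),(400,300))
im=np.vstack([np.hstack([k(a),k(b)]),np.hstack([cv2.convertScaleAbs(k(c),alpha=1.4),np.zeros((300,400,3),np.uint8)])]);cv2.imwrite("pics/r.png",im)
```

```text
(no output)
```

View pics/r.png

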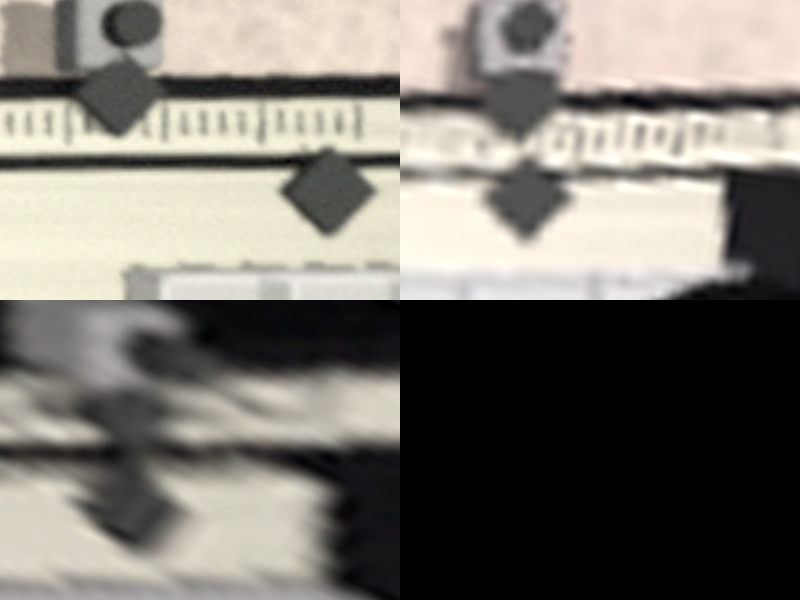

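Rectified views (4 px/mm): in the top view the pointer tip is at (527,158) and the clamp tip at (519,140). That leaves about 1.9 mm to pull.

To row units: 0.0018 m is 0.0288.

Call:
shift_gripper(
  deltas=[
    {"trans":[0,0.0288,0],"finger_gap":0.006},
    {"finger_gap":0.006},
    {"finger_gap":0.006},
  ],
  force=40,
)

```text
clock: 9.45
tool_pos: [0.5859, -0.0172, 0.0291]
tool_rot: [-3.132, 0.191, -0.0]
ft_force: [-1.6, 8.2, 6.5]
grip_width: 0.0115
grip_force: 40.0
```

Run:
```python
from rect import *
t=get("top");t["f"]=np.clip(np.mean([get("top")["f"].astype(float) for _ in range(8)],0),0,255).astype(np.uint8)
s=get("scene");pickle.dump((0,t,s),open("c6.pkl","wb"))
_,t5,_=pickle.load(open("c5.pkl","rb"));w=pickle.load(open("w3.pkl","rb"))
def mids(c,rows,x0,x1):
    g=rect(c,.25,.35,-.70,-.625).mean(2)  # 400x300
    o=[]
    for r in rows:
        v=g[r,x0:x1];hi=np.percentile(v,85);lo=v.min();wt=np.clip((hi-v)/(hi-lo),0,1);wt[wt<.4]=0
        i=np.where(wt>0)[0];o.append(round(x0+(wt*np.arange(len(v))).sum()/wt.sum(),1))
    return o
print("home ptr",mids(w,range(180,225,8),265,395),"clamp",mids(w,range(108,132,5),70,170))
for n,c in(("c5",t5),("now",t)):
    print(n,"ptr",mids(c,range(182,234,6),70,190),"clamp",mids(c,range(108,136,5),60,180))
k=lambda i:cv2.resize(cv2.convertScaleAbs(i,alpha=1.2),(800,600),interpolation=cv2.INTER_CUBIC)
cv2.imwrite("pics/r6.png",k(rect(t,.25,.35,-.70,-.625)))
```

```text
home ptr [np.float64(326.3), np.float64(325.9), np.float64(326.2), np.float64(326.6), np.float64(325.9), np.float64(326.5)] clamp [np.float64(113.9), np.float64(113.6), np.float64(113.6), np.float64(111.5), np.float64(111.5)]
c5 ptr [np.float64(127.9), np.float64(126.8), np.float64(127.4), np.float64(127.1), np.float64(126.2), np.float64(124.9), np.float64(124.2), np.float64(124.4), np.float64(125.8)] clamp [np.float64(104.5), np.float64(111.8), np.float64(114.7), np.float64(115.2), np.float64(115.5), np.float64(114.0)]
now ptr [np.float64(117.5), np.float64(118.9), np.float64(121.1), np.float64(119.7), np.float64(118.5), np.float64(117.3), np.float64(117.3), np.float64(117.9), np.float64(118.4)] clamp [np.float64(104.8), np.float64(111.8), np.float64(114.7), np.float64(115.4), np.float64(115.5), np.float64(114.0)]
```

View pics/r6.png

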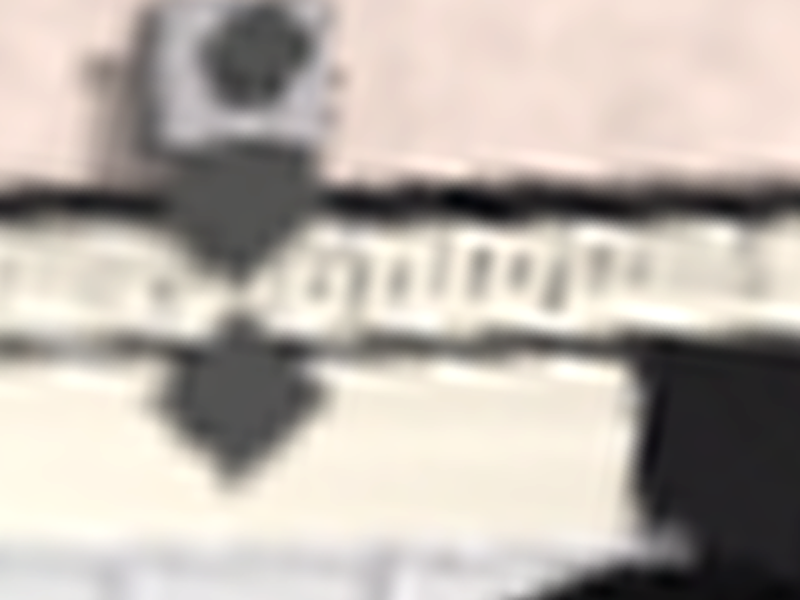

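The pointer tip (240,318) and the clamp tip (236,280) now agree to within about 0.5 mm, and the handle is still gripped. I'm handing in.

```bash
python3 -c "
from workcell import robot;print(robot.sign_off())"
```

```text
the job is handed in; nothing more can be done
None
```

I turned the dial to four dots and pulled the slide until its pointer was within about 0.5 mm of the clamp's point, and handed in with the gripper still holding the handle; no verdict came back.

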